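# Load the module tester, lower its cover and clamp it down

### The arm

A 7-joint arm with a two-finger parallel gripper is mounted at the origin on the work surface. World frame = base frame: x ahead of the robot, y to its left, z up, the work surface at z = 0. Lengths are in m, angles in rad, forces in N, time in s.
With the tool pointing down it reaches from about 0.4 to 0.875 m from the base axis. Payload 6.5 kg.
Tool frame: the origin (TCP) lies at the very end of the fingers, on their centre line; the grasp point (between the pads) lies behind it (arm.tcp_to_grasp is the z of the grasp point in the tool frame, in m); z points along the fingers, y is the direction in which the jaws open and shut (so a half turn about z gives the same grasp; the last joint's range is limited). The gripper opens to 85 mm and grips with 20 to 120 N. Pads are 22 mm wide; open, the fingers measure 114 mm over their backs; the gripper's body (76 mm by 85 mm) begins 54 mm behind the grasp point. The pads swing forward as they close: fully open they stand 13 mm farther back than shut.
Start: joints at [-1.357, 0.536, -0.004, 1.538, 0.003, 1.067, -0.071], TCP at [0.18, 0.625, 0.231] pointing down, gripper open.
Joint ranges: [-2.7, 2.7], [-0.37, 2.16], [-1.27, 1.26], [0.24, 2.4], [-1.31, 4.45], [0.19, 1.91], [-2.76, 2.76]. Speed limits (rad/s): [2.39, 2.39, 3.14, 3.14, 3.14, 3.14, 3.14].

### API

Orientations are given as a 3x3 rotation matrix whose columns are the frame's x, y, z axes.
In Python, from plant import observe, viewer, job, arm gives the robot as it stands.
- The arm moves only by the shell command python3 -m handwheel 'ROWS' [FORCE]. ROWS is JSON, a list of rows, each a list of 3 entries, a list of its own where there are three numbers: the turn, a rotation vector about the world's x, y, z in rad, then the shift along the world's x, y, z in cm, then the finger opening in cm, from 0 to 8.54. A call has 1 to 20 rows; each row shifts and turns the commanded pose from where the row before left it; what a row does not reach is not made up. A row lasts 1/10 s, in which the tool goes at most 50 mm and 8.59 degrees, less where a joint would pass 70% of its speed; a pose out of reach is approached as far as the arm can. A call with a gripper value outside its range is refused whole. The fingers move at their own pace and stop on an object; FORCE is the grip in N (left out, the last holds). Time passes only in rows, so rows that do not move let the fingers close. It gives the time, the measured TCP pose, the force and the opening at its end, in the units of the state.
- observe(): the state, without advancing time (a new reading comes with each control period).
- viewer.camera(name): name is "side" or "top" or "wrist"; returns the picture (480x640x3 uint8, red, green, blue); there is no depth.
- viewer.calibration(name): a dict with "fx", "fy", "cx", "cy" (pixels), "T" (4x4, takes a point from camera to world coordinates). Camera axes: x right, y down, z forward; pixel columns grow to the right and rows downward; lengths in m; the calibration is good to about 2 mm. A picture is of the moment at which its call begins: read the wrist's pose just before it. calibration takes no time and is no camera call; for the wrist camera it gives the pose at the moment of the call.
- job.job_done(): hands the job in, once; it reports no verdict.
The state is a dict: "t": time; "qpos": joint angles; "joint_velocities": joint speeds; "effort": joint torques, N m; "position": TCP position; "eef_rot": TCP orientation; "ft_force": force on the tool from outside, world axes, zero at the start; "ft_torque": the same for the moment, N m; "width": finger opening in m.
Only numpy, scipy, OpenCV 4.12 (cv2) and the standard library are available. Lean on these libraries where they do the work, as an engineer would, in place of code of your own. Each camera call takes 0.05 s, during which the arm holds its last target. There are 200 camera calls.

### The job

Lay the aluminium control module flat in the nest of the sloping test station (either way round) and let go of it; then lower the red-framed clear cover with the black handle bar gently until it rests on its stops, without letting it drop; then swing the clamp with the orange grip fully down over the closed cover. Leave the other things on the bench where they are.

Things in the scene. Friction and masses are not known exactly. Their poses are not given: they have to be found in the camera images.
- station: test station, fixed to the bench: a wedge-shaped white and grey housing, 203 from low to high edge x 220 wide, turned sideways: its top (the desk) slopes at 28 degrees, low edge to the robot's left, high edge to its right. Origin on the bench under the middle of the low edge (low edge 22 high, high edge about 130); x points level towards the high edge, z up, so y points away from the robot
- nest: nest on the sloping desk, fixed to the station: blue plate 118 x 100 with four yellow corner guides 12 high round a pocket of 92 (along x) x 66 (along y), 4 mm of play all round the module; the sides are open for fingers. Origin: centre of the pocket floor; x points up the slope, y away from the robot, z square to the sloping floor (28 degrees from vertical, leaning to the robot's left)
- module: control module, a plain box 84 (x) x 58 (y) x 30 high, aluminium with black foot and fins and a blue connector at one end, about 0.3 kg, loose, lying flat on the bench to the left of the station, its length roughly across the robot's view (along world y). Origin at the centre of its underside, z up. Grasp it across the 58 mm width
- cover (a joint): hinge of the cover, rad: 0 = closed on its two rubber stops, parallel to the desk; grows as it opens, to 2.0. Starts nearly upright at about 1.8 and stays there by friction, but falls shut if let go lower down. Cover: red frame, clear pane, 135 (from the hinge) x 154 wide x 8 thick, 0.25 kg; closed, its underside is 36 above the nest floor
- cover_bar (a point): middle of the cover's black round handle bar, 12 diameter, 100 long (along nest y), on two arms 90 apart, 36 mm clear of the cover's free edge, 177 from the hinge axis. Pinch its middle; it may turn between the fingers. Moves with the cover. Closed, it is at nest (-107, 0, 40) mm
- cover_hinge (a point): middle of the cover's hinge axis, which runs along nest y, at nest (70, 0, 40) mm. At joint value q the bar is at hinge + 177*(-cos q along nest x, + sin q along nest z)
- clamp (a joint): hinge of the side clamp, rad: 0 = fully down over the closed cover's edge; grows as it opens, up to 2.1. It stands open at about 1.8 on the side of the station away from the robot, leaning outward a little, and stays wherever it is left (about 2 N at the grip moves it)
- clamp_grip (a point): holding point on the clamp's orange round grip, 14 diameter, 80 long, along nest x, sticking out down-slope from the end of a steel arm; this point is 44 mm down-slope of the arm. Moves with the clamp; may turn between the fingers. Clamp down, it is at nest (-14, 20, 71) mm, 27 above the top of the closed cover
- clamp_hinge (a point): point on the clamp's hinge axis (along nest x) level with clamp_grip, at nest (-14, 105, 56) mm. At joint value q the grip point is at hinge - (85 cos q - 15 sin q) along nest y + (85 sin q + 15 cos q) along nest z, mm
- parts_box: bystander: open white paper-board parts box 80 x 120 x 45, loose
- screwdriver: bystander: screwdriver with blue handle lying on the bench, loose
- jar: bystander: small closed jar, 50 diameter x 70 high, loose
- reel: bystander: grey reel standing on its flange, 60 diameter x 40 high, loose
There are look-alikes about, which are no part of the job. Leave any brown, pink or yellow look-alike of the module alone.

How it is judged:
By the outcome, as a careful person would: the job done as asked, in the order asked, and still so for the second after the job is handed in, with the robot touching nothing.
It also fails if it takes over 72 s, if anything falls off the work surface, if the arm or the gripper's body presses on something with over 40 N, if the wrist force passes 120 N, or if a joint passes its speed limit or range.

## Working session

There is one attempt and no reset: what is moved stays moved. The work goes in short steps, Python scripts to look and compute and a shell command to move; the robot and the scene stay as the last step left them, time stands still between calls to the robot, and variables do not carry over. Pictures are saved under pics/ and viewed, about 8 in all and at most 12, crops included, and the job is handed in when it is done.

```bash
ls; mkdir -p pics; python3 - <<'E'
from plant import observe, viewer, job, arm
import cv2,numpy as np
s=observe();print({k:np.round(v,3).tolist() for k,v in s.items()}, arm.tcp_to_grasp)
for n in("side","top"):
    c=viewer.calibration(n);print(n,c["fx"],c["fy"],c["cx"],c["cy"],np.round(c["T"],3).tolist())
    cv2.imwrite(f"pics/{n}0.png",viewer.camera(n)[:,:,::-1])
E
```

```text
pics
{'t': 0.0, 'qpos': [-1.357, 0.537, -0.004, 1.539, 0.003, 1.067, -0.071], 'joint_velocities': [-0.0, -0.0, -0.0, 0.0, -0.001, -0.0, -0.002], 'effort': [-0.0, -58.339, 1.048, -25.911, 0.012, 0.009, 0.0], 'position': [0.179, 0.624, 0.23], 'eef_rot': [[-0.961, 0.276, -0.0], [0.276, 0.961, -0.002], [-0.0, -0.002, -1.0]], 'ft_force': [-0.341, 0.589, -0.873], 'ft_torque': [-0.035, -0.004, 0.033], 'width': 0.085} -0.0187
side 473.7415700392272 473.7415700392272 315.20841131490806 238.4579193313751 [[0.998, -0.052, 0.034, 0.436], [-0.059, -0.608, 0.792, -0.977], [-0.021, -0.792, -0.61, 0.896], [0.0, 0.0, 0.0, 1.0]]
top 526.0647895624877 526.0647895624877 318.5656958037943 246.12139524107917 [[-0.023, -0.981, 0.191, 0.26], [-1.0, 0.026, 0.014, 0.024], [-0.019, -0.191, -0.981, 1.418], [0.0, 0.0, 0.0, 1.0]]
```

View pics/top0.png

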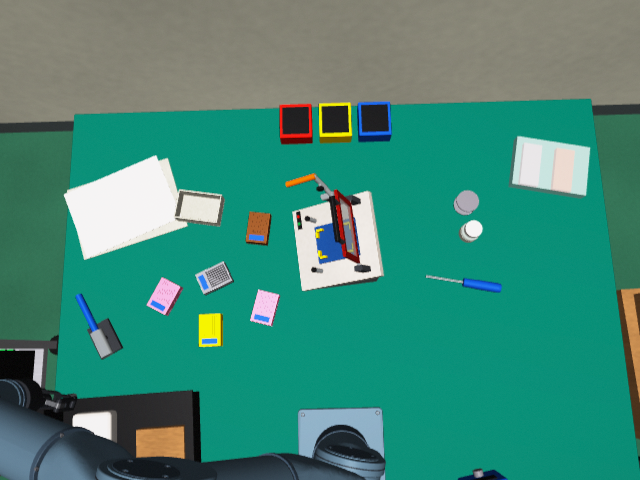

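View pics/side0.png

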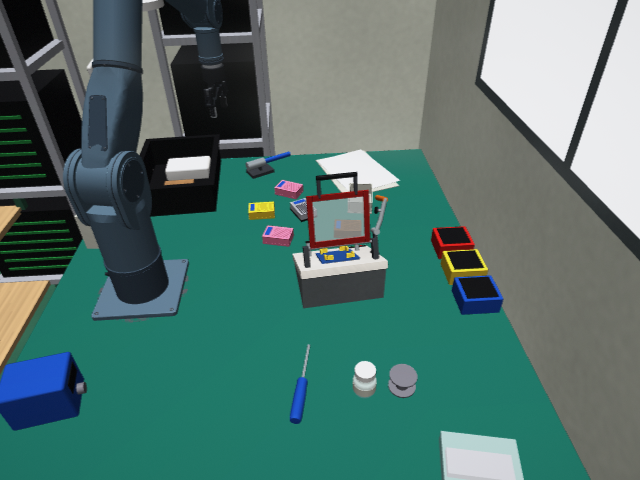

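Top view: the silver module with black fins is at (214,278). Its look-alikes are brown (258,228), pink (165,296) and (265,308), and yellow (210,330), so I choose the silver one. The station is at about (338,240), with the cover bar near (336,218) and the orange grip at (300,181).

```bash
cat > h.py <<'E'
from plant import observe, viewer, job, arm
import cv2,numpy as np
def ray(c,u,v):
    d=c["T"][:3,:3]@np.array([(u-c["cx"])/c["fx"],(v-c["cy"])/c["fy"],1]);return c["T"][:3,3],d/np.linalg.norm(d)
def onz(c,u,v,z):
    o,d=ray(c,u,v);return o+d*(z-o[2])/d[2]
def onplane(c,u,v,p,n):
    o,d=ray(c,u,v);return o+d*((p-o)@n)/(d@n)
def tri(c1,a,c2,b):
    A=np.zeros((3,3));r=np.zeros(3);P=[]
    for c,uv in((c1,a),(c2,b)):
        o,d=ray(c,*uv);M=np.eye(3)-np.outer(d,d);A+=M;r+=M@o;P.append((M,o))
    x=np.linalg.solve(A,r);return x,[np.linalg.norm(M@(x-o)) for M,o in P]
def proj(c,p):
    q=np.linalg.inv(c["T"])@np.append(p,1);return np.array([c["fx"]*q[0]/q[2]+c["cx"],c["fy"]*q[1]/q[2]+c["cy"]])
E
python3 - <<'E'
from h import *
c=viewer.calibration("top");im=cv2.imread("pics/top0.png")
a=im[255:300,190:240]; b=im[165:300,275:395]
big=np.zeros((600,800,3),np.uint8)
B=cv2.resize(b,None,fx=4.4,fy=4.4,interpolation=cv2.INTER_CUBIC);A=cv2.resize(a,None,fx=5,fy=5,interpolation=cv2.INTER_CUBIC)
big[:B.shape[0],:B.shape[1]]=B; big[:A.shape[0],540:540+A.shape[1]]=A
cv2.imwrite("pics/crop1.png",big)
h=cv2.cvtColor(im,cv2.COLOR_BGR2HSV)
m=((h[...,0]<70)|(h[...,0]>95)|(h[...,1]<120))[250:305,185:245].astype(np.uint8)
n,l,st,ce=cv2.connectedComponentsWithStats(m)
i=1+np.argmax(st[1:,4]);ct=max(cv2.findContours((l==i).astype(np.uint8),0,1)[0],key=cv2.contourArea)+np.array([185,250])
r=cv2.minAreaRect(ct);bx=cv2.boxPoints(r);print(r,st[i])
P=[onz(c,*p,.03) for p in bx];print(np.round(P,4));print(np.mean(P,0),[np.linalg.norm(P[k]-P[k-1]) for k in range(4)])
E
```

```text
((213.82859802246094, 277.69830322265625), (23.25916290283203, 33.052494049072266), 64.79888153076172) [ 10  11  39  34 763]
[[0.4627 0.3783 0.03  ]
 [0.4988 0.2985 0.03  ]
 [0.4413 0.2714 0.03  ]
 [0.4057 0.3507 0.03  ]]
[0.45213849 0.32472847 0.03      ] [np.float64(0.06334657621350614), np.float64(0.0875445593623086), np.float64(0.06358974492330934), np.float64(0.08684599364419368)]
```

View pics/crop1.png

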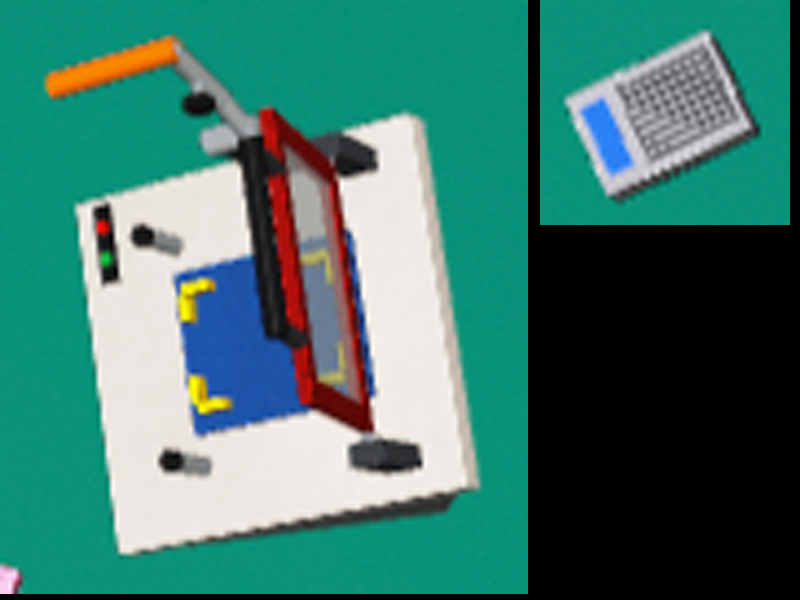

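The crop confirms the choice: silver with black fins and a blue connector, 87x63 as measured. I'll move above it for a wrist view.

```bash
python3 -m handwheel '[[[0,0,-0.0866],[2.7,-3.0,0.4],8.5],[[0,0,-0.0866],[2.7,-3.0,0.4],8.5],[[0,0,-0.0866],[2.7,-3.0,0.4],8.5],[[0,0,-0.0866],[2.7,-3.0,0.4],8.5],[[0,0,-0.0866],[2.7,-3.0,0.4],8.5],[[0,0,-0.0866],[2.7,-3.0,0.4],8.5],[[0,0,-0.0866],[2.7,-3.0,0.4],8.5],[[0,0,-0.0866],[2.7,-3.0,0.4],8.5],[[0,0,-0.0866],[2.7,-3.0,0.4],8.5],[[0,0,-0.0866],[2.7,-3.0,0.4],8.5],[[0,0,0],[0,0,0],8.5],[[0,0,0],[0,0,0],8.5]]'
python3 - <<'E'
from h import *
s=observe();print(s["t"],np.round(s["position"],4),np.round(s["eef_rot"],3).tolist(),np.round(s["qpos"],2))
c=viewer.calibration("wrist");im=viewer.camera("wrist");np.save("w1.npy",c,allow_pickle=True)
cv2.imwrite("pics/w1.png",im[:,:,::-1]);print(c["fx"],c["cx"],c["cy"],np.round(c["T"],3).tolist())
c=viewer.calibration("top")
for n,x,y,z in(("lo_far",78,205,.022),("lo_near",120,553,.022),("hi_far",413,115,.13),("hi_near",475,487,.13)):
    print(n,np.round(onz(c,x/4.4+275-.4,y/4.4+165-.4,z),4))
E
```

```text
t: 1.3
position: [0.4498, 0.3239, 0.2711]
eef_rot: [[-0.411, 0.912, -0.0], [0.912, 0.411, -0.0], [-0.0, -0.0, -1.0]]
ft_force: [-0.4, 0.5, -0.9]
width: 0.085
1.3 [0.4498 0.3239 0.2711] [[-0.411, 0.912, -0.0], [0.912, 0.411, -0.0], [-0.0, -0.0, -1.0]] [-0.94  0.34  0.29  1.77 -0.11  1.06 -0.18]
363.69741805494647 318.2187560983704 236.66336510477166 [[0.912, 0.394, 0.115, 0.421], [0.41, -0.875, -0.256, 0.389], [-0.0, 0.28, -0.96, 0.413], [0.0, 0.0, 0.0, 1.0]]
lo_far [0.6314 0.1132 0.022 ]
lo_near [0.4134 0.0907 0.022 ]
hi_far [ 0.651  -0.0882  0.13  ]
hi_near [ 0.4336 -0.1139  0.13  ]
```

View pics/w1.png

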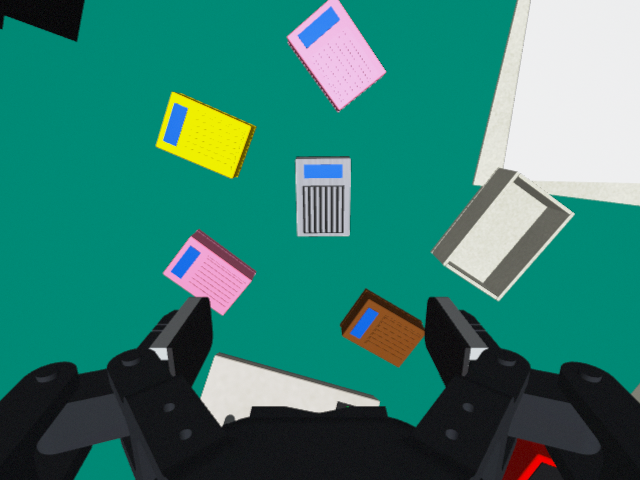

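The wrist view has the module at (323,196), with its top face about 54x79 px. The station corners measure 203 x 219, matching the description.

```bash
cat >> h.py <<'E'
yaw=np.radians(6.1);a=np.radians(28)
SX=np.array([np.sin(yaw),-np.cos(yaw),0]);NY=np.array([np.cos(yaw),np.sin(yaw),0]);Z=np.array([0,0,1.])
NX=np.cos(a)*SX+np.sin(a)*Z;NZ=-np.sin(a)*SX+np.cos(a)*Z
SO=np.array([.522,.1017,0]);
E
python3 - <<'E'
from h import *
c=np.load("w1.npy",allow_pickle=True).item();im=cv2.imread("pics/w1.png")
h=cv2.cvtColor(im,cv2.COLOR_BGR2HSV)
m=((h[...,0]<70)|(h[...,0]>95)|(h[...,1]<120))[140:250,275:375].astype(np.uint8)
n,l,st,ce=cv2.connectedComponentsWithStats(m);i=1+np.argmax(st[1:,4])
ct=max(cv2.findContours((l==i).astype(np.uint8),0,1)[0],key=cv2.contourArea)+np.array([275,140])
P=np.array([onz(c,*p,.03) for p in cv2.boxPoints(cv2.minAreaRect(ct))]);print(np.round(P,4),P.mean(0),[np.linalg.norm(P[k]-P[k-1]).round(4) for k in range(4)])
e=P[0]-P[1];print(np.degrees(np.arctan2(e[1],e[0])))
c=viewer.calibration("top")
for hh in(.004,.008):
    Q=np.array([onplane(c,x/4.4+274.6,y/4.4+164.6,SO+.022*Z+hh*NZ,NZ) for x,y in((175,275),(195,435),(350,232),(373,393))])
    print(hh,[np.linalg.norm(Q[i]-Q[j]).round(4) for i,j in((0,1),(2,3),(0,2),(1,3))],Q.mean(0),"in station:",(Q.mean(0)-SO)@SX,(Q.mean(0)-SO)@NY)
    e=Q[0]-Q[1]+Q[2]-Q[3];print("yaw",np.degrees(np.arctan2(e[1],e[0])))
E
```

```text
[[0.4098 0.3557 0.03  ]
 [0.4614 0.379  0.03  ]
 [0.4985 0.3017 0.03  ]
 [0.4436 0.2769 0.03  ]] [0.4533058  0.32833122 0.03      ] [np.float64(0.0857), np.float64(0.0566), np.float64(0.0857), np.float64(0.0602)]
-155.77487159063602
0.004 [np.float64(0.0986), np.float64(0.0958), np.float64(0.1177), np.float64(0.118)] [ 0.53389869 -0.00360547  0.08287746] in station: 0.10597363000095288 0.0006411347522346301
yaw 5.791768494606976
0.008 [np.float64(0.0983), np.float64(0.0955), np.float64(0.1173), np.float64(0.1176)] [ 0.53298888 -0.00351546  0.08730874] in station: 0.1057874451230252 -0.0002539621329763779
yaw 5.791768494606981
```

```bash
python3 -m handwheel '[[[0,0,0],[0.37,0.41,-4],8.5],[[0,0,0],[0,0,-4],8.5],[[0,0,0],[0,0,-4],8.5],[[0,0,0],[0,0,-4],8.5],[[0,0,0],[0,0,-4],8.5],[[0,0,0],[0,0,-2.6],8.5],[[0,0,0],[0,0,-2],8.5],[[0,0,0],[0,0,-1],8.5],[[0,0,0],[0,0,-1],8.5],[[0,0,0],[0,0,0],8.5],[[0,0,0],[0,0,0],5],[[0,0,0],[0,0,0],5],[[0,0,0],[0,0,0],5],[[0,0,0],[0,0,0],5],[[0,0,0],[0,0,0],5],[[0,0,0],[0,0,0],5],[[0,0,0],[0,0,0],5]]' 50
```

```text
t: 3.05
position: [0.4538, 0.3294, 0.0065]
eef_rot: [[-0.412, 0.911, 0.001], [0.911, 0.412, 0.001], [0.001, 0.002, -1.0]]
ft_force: [-1.0, 0.2, 6.6]
width: 0.0571
```

```bash
cat >> h.py <<'E'
NO=np.array([.5334,-.0036,.0855])
def N(x,y,z): return NO+(x*NX+y*NY+z*NZ)/1000
from scipy.spatial.transform import Rotation as Ro
def go(p,R=None):
    s=observe();d=(np.array(p)-s["position"])*100
    rv=np.zeros(3) if R is None else Ro.from_matrix(R@np.array(s["eef_rot"]).T).as_rotvec()
    print("turn",rv.round(4),"deg",np.degrees(np.linalg.norm(rv)).round(1),"shift cm",d.round(2),"len",np.linalg.norm(d).round(1))
RN=np.column_stack([-NX,NY,-NZ])
E
python3 - <<'E'
from h import *
print(NX,NZ,N(0,0,106.5));go(N(0,0,106.5),RN)
E
```

```text
[ 0.09382561 -0.87794829  0.46947156] [-0.04988796  0.46681339  0.88294759] [0.52808693 0.04611563 0.17953392]
turn [-0.4746 -0.1276 -0.3125] deg 33.4 shift cm [  7.43 -28.33  17.31] len 34.0
```

```bash
python3 -m handwheel '[[[0,0,0],[0,0,2],5],[[0,0,0],[0,0,4],5],[[0,0,0],[0,0,4.5],5],[[0,0,0],[0,0,4.5],5],[[-0.0395,-0.0106,-0.026],[0.62,-2.36,0.19],5],[[-0.0395,-0.0106,-0.026],[0.62,-2.36,0.19],5],[[-0.0395,-0.0106,-0.026],[0.62,-2.36,0.19],5],[[-0.0395,-0.0106,-0.026],[0.62,-2.36,0.19],5],[[-0.0395,-0.0106,-0.026],[0.62,-2.36,0.19],5],[[-0.0395,-0.0106,-0.026],[0.62,-2.36,0.19],5],[[-0.0395,-0.0106,-0.026],[0.62,-2.36,0.19],5],[[-0.0395,-0.0106,-0.026],[0.62,-2.36,0.19],5],[[-0.0395,-0.0106,-0.026],[0.62,-2.36,0.19],5],[[-0.0395,-0.0106,-0.026],[0.62,-2.36,0.19],5],[[-0.0395,-0.0106,-0.026],[0.62,-2.36,0.19],5],[[-0.0395,-0.0106,-0.026],[0.62,-2.36,0.19],5],[[0,0,0],[0,0,0],5],[[0,0,0],[0,0,0],5],[[0,0,0],[0,0,0],5]]'
python3 - <<'E'
from h import *
go(N(0,0,106.5),RN);print(observe()["qpos"])
cv2.imwrite("pics/w2.png",viewer.camera("wrist")[:,:,::-1]);np.save("w2.npy",viewer.calibration("wrist"),allow_pickle=True)
cv2.imwrite("pics/top2.png",viewer.camera("top")[:,:,::-1]);cv2.imwrite("pics/side2.png",viewer.camera("side")[:,:,::-1])
E
```

```text
t: 4.95
position: [0.5277, 0.0462, 0.1779]
eef_rot: [[-0.095, 0.994, 0.048], [0.878, 0.107, -0.467], [-0.469, -0.002, -0.883]]
ft_force: [0.2, 0.2, -3.3]
width: 0.0569
turn [-0.0001 -0.0018 -0.0004] deg 0.1 shift cm [ 0.04 -0.    0.16] len 0.2
[-0.92636611  0.5633919   0.62399542  1.90805082  0.19714467  0.89914923
 -0.38503451]
```

View pics/w2.png

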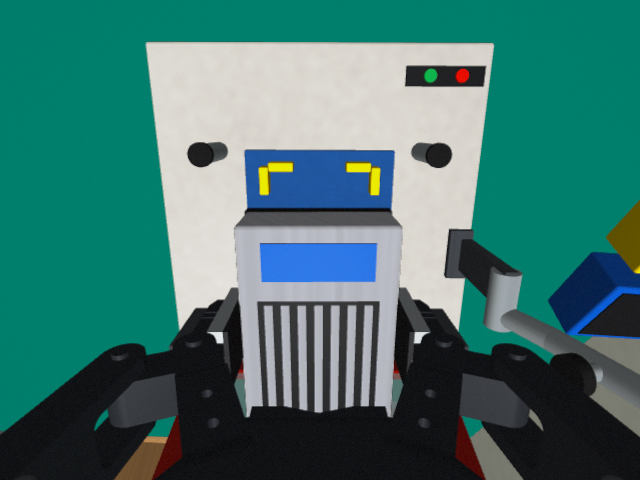

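```bash
python3 - <<'E'
from h import *
w=np.load("w2.npy",allow_pickle=True).item();t=viewer.calibration("top")
im=cv2.imread("pics/w2.png");h=cv2.cvtColor(im,cv2.COLOR_BGR2HSV)
m=cv2.inRange(h,(105,150,60),(125,255,200))[140:205,230:410];ys,xs=np.where(m>0);print("blue cols",np.percentile(xs,[.5,99.5])+230,"row",ys.min()+140)
yl=cv2.inRange(h,(22,150,120),(35,255,255))[140:205];ys,xs=np.where(yl[:,:320]>0);print("yl L",xs.min(),xs.max(),ys.min()+140,ys.max()+140)
ys,xs=np.where(yl[:,320:420]>0);print("yl R",xs.min()+320,xs.max()+320,ys.min()+140,ys.max()+140)
for n,tp,wp in(("far",(175,275),(394,150.5)),("near",(195,435),(246,150.5)),("st far",(78,205),(493,43)),("st near",(120,553),(147,43)),("guide far",(181,285),(380,164)),("guide near",(192,412),(260,164))):
    p,e=tri(t,(tp[0]/4.4+274.6,tp[1]/4.4+164.6),w,wp);q=p-NO
    print(n,p.round(4),np.round(e,4),"nest",np.round([q@NX,q@NY,q@NZ],4))
E
```

```text
blue cols [246. 392.] row 150
yl L 259 292 162 194
yl R 346 379 163 194
far [0.5777 0.0531 0.0553] [0.0004 0.0004] nest [-0.0598  0.0501 -0.0025]
near [0.4796 0.0429 0.0556] [0.0006 0.0006] nest [-0.0599 -0.0486 -0.002 ]
st far [0.6332 0.1137 0.0158] [0.0001 0.0001] nest [-0.1263  0.1117 -0.0117]
st near [0.4138 0.0908 0.0181] [0. 0.] nest [-0.1258 -0.1089 -0.0094]
guide far [0.5681 0.0493 0.0674] [0.0001 0.0001] nest [-0.0517  0.0402  0.007 ]
guide near [0.4907 0.0442 0.0719] [0.0006 0.0006] nest [-0.0523 -0.0374  0.0124]
```

```bash
python3 - <<'E'
from h import *
w=np.load("w2.npy",allow_pickle=True).item();t=viewer.calibration("top")
L=SO+.022*Z
def st(p):
    q=p-L;return np.round([q@NX*1000,q@NY*1000,q@NZ*1000],1)
for cn,c,k in(("wrist",w,0),("top",t,1)):
  for n,tp,wp,h in(("st far",(78,205),(493,43),0),("st near",(120,553),(147,43),0),("far",(175,275),(393.5,150),.007),("near",(195,435),(246,150),.007),("hi far",(350,232),None,.007),("hi near",(373,393),None,.007)):
    u=(tp[0]/4.4+274.6,tp[1]/4.4+164.6) if k else wp
    if u is None: continue
    print(cn,n,st(onplane(c,*u,L+h*NZ,NZ)))
q=NO-L;print("NO",q@NX,q@NY,q@NZ)
E
```

```text
wrist st far [ -1.9 109.6  -0. ]
wrist st near [  -1.8 -107.4   -0. ]
wrist far [63.1 49.7  7. ]
wrist near [ 63.2 -47.4   7. ]
top st far [  0.2 110.   -0. ]
top st near [  -0.7 -109.1    0. ]
top far [65.2 49.   7. ]
top near [ 64.5 -49.4   7. ]
top hi far [182.6  47.9   7. ]
top hi near [182.1 -47.6   7. ]
NO 0.12332901153088492 0.00014584585141314308 0.006342999590295215
```

```bash
python3 - <<'E'
from h import *
w=np.load("w2.npy",allow_pickle=True).item();s=observe();T=np.array(s["position"])
for u,h in(((236,227),.0235),((402,227),.0235),((247,210),-.0065),((393,210),-.0065)):
    q=onplane(w,*u,T+h*NZ,NZ)-T;print(u,np.round([q@NX*1000,q@NY*1000,q@NZ*1000],1))
go(N(0,0.3,18),RN);go(N(0,.3,6.5),RN)
E
```

```text
(236, 227) [-40.5 -26.9  23.5]
(402, 227) [-40.6  28.7  23.5]
(247, 210) [-39.9 -28.9  -6.5]
(393, 210) [-40.   31.6  -6.5]
turn [-0.0003 -0.0017 -0.0006] deg 0.1 shift cm [ 0.52 -4.14 -7.67] len 8.7
turn [-0.0003 -0.0017 -0.0006] deg 0.1 shift cm [ 0.58 -4.67 -8.68] len 9.9
```

```bash
python3 -m handwheel '[[[0,0,0],[0.08,-0.67,-1.29],5],[[0,0,0],[0.08,-0.67,-1.29],5],[[0,0,0],[0.08,-0.67,-1.29],5],[[0,0,0],[0.08,-0.67,-1.29],5],[[0,0,0],[0.08,-0.67,-1.29],5],[[0,0,0],[0.08,-0.67,-1.29],5],[[0,0,0],[0,0,0],5],[[0,0,0],[0,0,0],5],[[0,0,0],[0.01,-0.08,-0.15],5],[[0,0,0],[0.01,-0.08,-0.15],5],[[0,0,0],[0.01,-0.08,-0.15],5],[[0,0,0],[0.01,-0.08,-0.15],5],[[0,0,0],[0,0,0],5]]'
python3 - <<'E'
from h import *
go(N(-1.5,0,6.5),RN);print(observe()["ft_force"])
cv2.imwrite("pics/w3.png",viewer.camera("wrist")[:,:,::-1])
E
```

```text
t: 6.4
position: [0.5327, 0.0021, 0.0946]
eef_rot: [[-0.094, 0.994, 0.048], [0.878, 0.106, -0.467], [-0.47, -0.002, -0.883]]
ft_force: [0.1, 0.4, -3.0]
width: 0.057
turn [ 0.0004 -0.0019  0.0003] deg 0.1 shift cm [ 0.02 -0.14 -0.41] len 0.4
[ 0.06040029  0.39657635 -3.01687405]
```

View pics/w3.png

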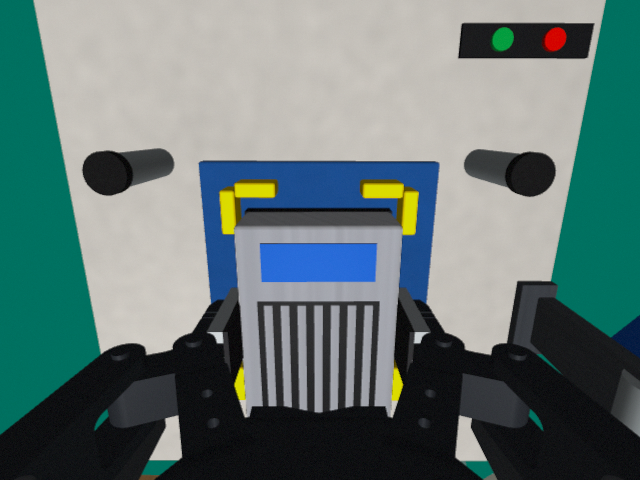

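```bash
python3 -m handwheel '[[[0,0,0],[0.005,-0.035,-0.1],5],[[0,0,0],[0.005,-0.035,-0.1],5],[[0,0,0],[0.005,-0.035,-0.1],5],[[0,0,0],[0.005,-0.035,-0.1],5],[[0,0,0],[0,0,0],5],[[0,0,0],[0,0,0],5]]'
```

```text
t: 7.05
position: [0.533, 0.0011, 0.0915]
eef_rot: [[-0.094, 0.994, 0.048], [0.878, 0.106, -0.467], [-0.47, -0.002, -0.883]]
ft_force: [-4.8, 3.0, 8.4]
width: 0.0569
```

```bash
python3 -m handwheel '[[[0,0,0],[0,0,0],6.5],[[0,0,0],[0,0,0],8.5],[[0,0,0],[0,0,0],8.5],[[0,0,0],[0,0,0],8.5],[[0,0,0],[0,0,0],8.5],[[0,0,0],[-0.1,0.93,1.77],8.5],[[0,0,0],[-0.1,0.93,1.77],8.5],[[0,0,0],[-0.15,1.4,2.65],8.5],[[0,0,0],[-0.15,1.4,2.65],8.5],[[0,0,0],[-0.15,1.4,2.65],8.5],[[0,0,0],[-0.15,1.4,2.65],8.5],[[0,0,0],[0,0,0],8.5],[[0,0,0],[0,0,0],8.5]]'
python3 - <<'E'
from h import *
np.save("w4.npy",viewer.calibration("wrist"),allow_pickle=True)
a=viewer.camera("wrist")[:,:,::-1];cv2.imwrite("pics/w4.png",a)
t=viewer.camera("top")[:,:,::-1];cv2.imwrite("pics/top4.png",t);s=viewer.camera("side")[:,:,::-1];cv2.imwrite("pics/side4.png",s)
b=np.zeros((480,800,3),np.uint8);b[:,:420]=cv2.resize(a,(420,315))[0:1].repeat(480,0)*0
b[:315,:420]=cv2.resize(a,(420,315),interpolation=cv2.INTER_AREA);c=cv2.resize(s[155:300,280:405],None,fx=3,fy=3,interpolation=cv2.INTER_CUBIC);b[:c.shape[0],425:800]=c[:,:375]
cv2.imwrite("pics/m4.png",b);print(observe()["qpos"])
E
```

```text
t: 8.35
position: [0.525, 0.0756, 0.2321]
eef_rot: [[-0.095, 0.994, 0.049], [0.878, 0.106, -0.467], [-0.469, -0.001, -0.883]]
ft_force: [0.3, 0.8, -1.0]
width: 0.0851
[-0.98928914  0.49550532  0.64277417  1.84885812  0.20829757  1.03966315
 -0.39920588]
```

View pics/m4.png

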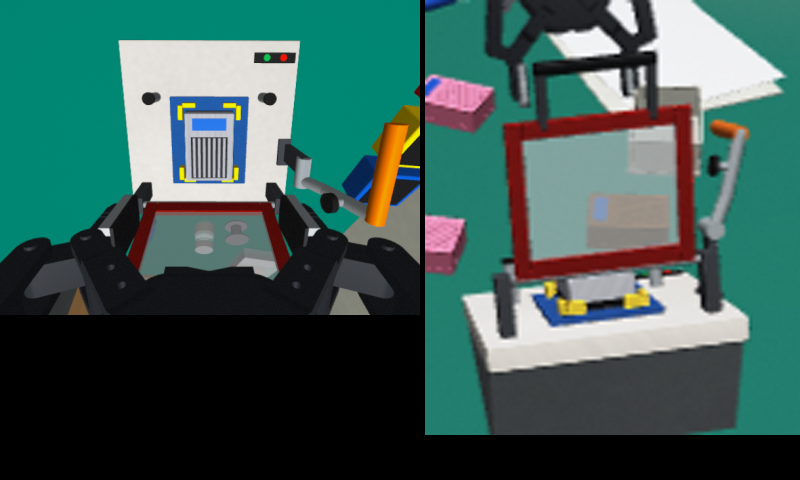

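The module sits flat within all four guides and is released. Next I'll measure the bar and the clamp grip from the first top and side pictures.

```bash
sed -i 's/NO=np.array(.*/NO=np.array([.5334,-.0032,.0864])/' h.py; python3 - <<'E'
from h import *
T=viewer.calibration("top");S=viewer.calibration("side")
t=cv2.imread("pics/top0.png");s=cv2.imread("pics/side0.png")
def nest(p): q=(p-NO)*1000;return np.round([q@NX,q@NY,q@NZ],1)
# orange grip ends
E={}
for n,im in(("t",t[165:200,275:330]),("s",s[185:215,360:395])):
    h=cv2.cvtColor(im,cv2.COLOR_BGR2HSV);m=cv2.inRange(h,(5,180,120),(20,255,255));ys,xs=np.where(m>0)
    o=(275,165) if n=="t" else (360,185);pt=np.c_[xs,ys]+o;r=cv2.minAreaRect(pt.astype(np.float32));E[n]=r;print(n,r,len(xs))
p,e=tri(T,E["t"][0],S,E["s"][0]);print("grip mid",p,nest(p),e)
for n,im,o in(("t",t[190:250,325:345],(325,190)),("s",s[168:185,305:365],(305,168))):
    m=(im.max(2)<60).astype(np.uint8);k,l,st,ce=cv2.connectedComponentsWithStats(m);i=1+np.argmax(st[1:,4]);ys,xs=np.where(l==i)
    pt=(np.c_[xs,ys]+o).astype(np.float32);E[n]=cv2.minAreaRect(pt);print(n,E[n],pt.min(0),pt.max(0))
for q in(1.7,1.8,1.9):
    b=N(70-177*np.cos(q),0,40+177*np.sin(q));print(q,b,proj(T,b),proj(S,b),"ends",proj(S,b+.05*NY),proj(S,b-.05*NY),proj(T,b+.05*NY),proj(T,b-.05*NY))
for q in(1.7,1.8,1.9):
    g=N(-14,105-(85*np.cos(q)-15*np.sin(q)),56+85*np.sin(q)+15*np.cos(q));print("clamp",q,g,nest(g),proj(T,g),proj(S,g))
E
```

```text
t ((299.7110290527344, 180.0366973876953), (5.268045425415039, 29.692617416381836), 73.3007583618164) 158
s ((380.3500061035156, 196.9500274658203), (8.854375839233398, 2.8460497856140137), 18.43494987487793) 24
grip mid [0.65862453 0.08248938 0.20801734] [ -6.4 133.6 141.1] [np.float64(0.00010157596981740389), np.float64(0.00010157596981719883)]
t ((336.7115478515625, 219.55770874023438), (48.04845428466797, 11.374736785888672), 78.69007110595703) [327. 196.] [344. 243.]
s ((336.0, 178.0), (12.0, 40.0), 90.0) [316. 172.] [356. 184.]
1.7 [0.53135544 0.01593139 0.32026652] [328.80854971 219.53544707] [335.44767163 175.03176074] ends [355.71862163 172.94553541] [314.96641992 177.13962969] [325.74581015 197.29285924] [331.92373092 242.15888286]
1.8 [ 0.53314621 -0.00082523  0.32565519] [336.62617703 217.90562142] [336.86514074 176.55882414] ends [357.42454269 174.43419794] [316.08929893 178.70581742] [333.48333986 195.57517786] [339.82307745 240.62019445]
1.9 [ 0.5349852  -0.01803306  0.32933454] [344.70350578 216.43095325] [338.35765936 178.863684  ] ends [359.20079194 176.69674588] [317.29195434 181.05376168] [341.48242511 194.0438589 ] [347.98017022 239.20436485]
clamp 1.7 [0.65527001 0.08758122 0.201991  ] [-14.  130.8 138.4] [297.76266763 182.25154487] [378.68829517 197.87421138]
clamp 1.8 [0.66346648 0.08704554 0.19935115] [-14.  138.9 135.4] [297.99471172 179.34204971] [381.68689348 198.65907165]
clamp 1.9 [0.67136551 0.08610365 0.19601108] [-14.  146.7 131.6] [298.41034777 176.65612854] [384.57754157 199.74830545]
```

```bash
cat >> h.py <<'E'
RC=np.column_stack([-NY,-NX,-NZ])
def bar(q,back=18.7): return N(70-177*np.cos(q),0,40+177*np.sin(q)-back)
E
python3 - <<'E'
from h import *
go(N(60,0,290),RC);p=N(60,0,290);print((bar(1.78)-p)*100, (N(106.8,0,260)-p)*100)
E
```

```text
turn [-0.0742  0.7317  1.3875] deg 90.0 shift cm [ 0.03  0.51 13.95] len 14.0
[ 0.91544955 -8.56607702 -6.24214931] [ 0.58876771 -5.50923818 -0.45171586]
```

```bash
python3 -m handwheel '[[[0,0,0],[0,0.05,3.5],8.5],[[0,0,0],[0,0.05,3.5],8.5],[[-0.0053,0.0523,0.0991],[0,0.03,0.5],5],[[-0.0053,0.0523,0.0991],[0,0.03,0.5],5],[[-0.0053,0.0523,0.0991],[0,0.03,0.5],5],[[-0.0053,0.0523,0.0991],[0,0.03,0.5],5],[[-0.0053,0.0523,0.0991],[0,0.03,0.5],5],[[-0.0053,0.0523,0.0991],[0,0.03,0.5],5],[[-0.0053,0.0523,0.0991],[0,0.03,0.5],5],[[-0.0053,0.0523,0.0991],[0,0.03,0.5],5],[[-0.0053,0.0523,0.0991],[0,0.03,0.5],5],[[-0.0053,0.0523,0.0991],[0,0.03,0.5],5],[[-0.0053,0.0523,0.0991],[0,0.03,0.5],5],[[-0.0053,0.0523,0.0991],[0,0.03,0.5],5],[[-0.0053,0.0523,0.0991],[0,0.03,0.5],5],[[-0.0053,0.0523,0.0991],[0,0.03,0.5],5],[[0,0,0],[0,0,0],5],[[0,0,0],[0,0,0],5]]'
python3 - <<'E'
from h import *
go(N(106.8,0,260),RC);go(bar(1.78),RC);print(observe()["qpos"])
E
```

```text
t: 10.3
position: [0.5247, 0.08, 0.3713]
eef_rot: [[-0.995, -0.091, 0.047], [-0.102, 0.879, -0.466], [0.001, -0.468, -0.884]]
ft_force: [0.7, -0.1, 0.3]
width: 0.0499
turn [-0.0012 -0.0015  0.0039] deg 0.2 shift cm [ 0.57 -5.56 -0.52] len 5.6
turn [-0.0012 -0.0015  0.0039] deg 0.2 shift cm [ 0.9  -8.62 -6.31] len 10.7
[-0.82297265  0.29909794  0.391024    1.67502254  0.35231689  1.3718996
  1.13318857]
```

Now I'll move over the bar and take a picture before descending onto it.

```bash
python3 -m handwheel '[[[0,0,0],[0.19,-1.85,-0.17],5],[[0,0,0],[0.19,-1.85,-0.17],5],[[0,0,0],[0.19,-1.85,-0.17],5],[[0,0,0],[0,0,0],5],[[0,0,0],[0,0,0],5]]'
python3 - <<'E'
from h import *
w=viewer.calibration("wrist");a=viewer.camera("wrist")[:,:,::-1].copy()
go(bar(1.78),RC)
p=bar(1.78,0)
for y in(-.05,.05):
  u=proj(w,p+y*NY);print(u);cv2.circle(a,tuple(int(x) for x in u),4,(0,255,0),1)
cv2.imwrite("pics/w5.png",a)
E
```

```text
t: 10.8
position: [0.5305, 0.0241, 0.367]
eef_rot: [[-0.995, -0.092, 0.047], [-0.104, 0.879, -0.465], [0.001, -0.467, -0.884]]
ft_force: [-0.4, 1.0, -0.0]
width: 0.0497
turn [-0.0023 -0.0015  0.0008] deg 0.2 shift cm [ 0.3  -3.13 -5.87] len 6.7
[318.73823755 172.24377576]
[319.00346114 343.02968976]
```

View pics/w5.png

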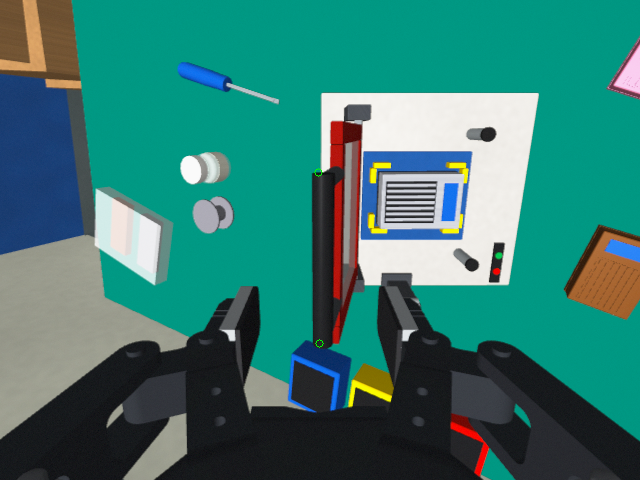

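```bash
python3 -m handwheel '[[[0,0,0],[0.056,-0.6,-1.19],5],[[0,0,0],[0.056,-0.6,-1.19],5],[[0,0,0],[0.056,-0.6,-1.19],5],[[0,0,0],[0.056,-0.6,-1.19],5],[[0,0,0],[0.056,-0.6,-1.19],5],[[0,0,0],[0,0,0],5],[[0,0,0],[0,0,0],3],[[0,0,0],[0,0,0],0.8],[[0,0,0],[0,0,0],0.8],[[0,0,0],[0,0,0],0.8],[[0,0,0],[0,0,0],0.8],[[0,0,0],[0,0,0],0.8],[[0,0,0],[0,0,0],0.8],[[0,0,0],[0,0,0],0.8]]' 25
python3 - <<'E'
from h import *
p=np.array(observe()["position"])+.0187*NZ-NO;x,z=p@NX*1000,p@NZ*1000
print("bar nest",x,p@NY*1000,z,"q",np.arctan2(z-40,70-x),"r",np.hypot(z-40,70-x))
E
```

```text
t: 12.25
position: [0.534, -0.0043, 0.3081]
eef_rot: [[-0.994, -0.094, 0.05], [-0.106, 0.879, -0.465], [0.0, -0.467, -0.884]]
ft_force: [-1.0, 3.4, 6.4]
width: 0.0108
bar nest 105.14953932211127 0.44912867643908033 213.9189203520795 q 1.7702132026000998 r 177.43528671318347
```

```bash
python3 - <<'E'
from h import *
q=1.77
for i in range(14): print(np.round((bar(q-.06)-bar(q))*100,2).tolist());q-=.06
print(q)
E
```

```text
[-0.11, 1.0, -0.33]
[-0.1, 0.98, -0.39]
[-0.1, 0.96, -0.45]
[-0.1, 0.93, -0.51]
[-0.1, 0.89, -0.56]
[-0.09, 0.86, -0.62]
[-0.09, 0.82, -0.67]
[-0.08, 0.78, -0.72]
[-0.08, 0.74, -0.76]
[-0.07, 0.69, -0.8]
[-0.07, 0.64, -0.84]
[-0.06, 0.59, -0.88]
[-0.06, 0.53, -0.92]
[-0.05, 0.48, -0.95]
0.9299999999999993
```

```bash
python3 -m handwheel '[[[0,0,0],[-0.11,1.0,-0.33],0.8],[[0,0,0],[-0.10,0.98,-0.39],0.8],[[0,0,0],[-0.10,0.96,-0.45],0.8],[[0,0,0],[-0.10,0.93,-0.51],0.8],[[0,0,0],[-0.10,0.89,-0.56],0.8],[[0,0,0],[-0.09,0.86,-0.62],0.8],[[0,0,0],[-0.09,0.82,-0.67],0.8],[[0,0,0],[-0.08,0.78,-0.72],0.8]]'
python3 - <<'E'
from h import *
s=observe();p=np.array(s["position"])+.0187*NZ-NO;x,z=p@NX*1000,p@NZ*1000
q=np.arctan2(z-40,70-x);print("bar nest",x,p@NY*1000,z,"q",q,"r",np.hypot(z-40,70-x),s["ft_force"])
P0=np.array(s["position"]);c=1.77-8*.06
for i in range(14): print(round(c-.06,2),np.round((bar(c-.06)-bar(c))*100,2).tolist());c-=.06
E
```

```text
t: 13.05
position: [0.526, 0.0681, 0.2644]
eef_rot: [[-0.994, -0.094, 0.049], [-0.106, 0.879, -0.465], [0.001, -0.468, -0.884]]
ft_force: [5.0, -0.6, 1.2]
width: 0.0109
bar nest 20.27324118853629 0.20124505047072117 209.51707781049254 q 1.2854574047863687 r 176.66009796018474 [ 4.97818163 -0.62300709  1.15999509]
1.23 [-0.08, 0.74, -0.76]
1.17 [-0.07, 0.69, -0.8]
1.11 [-0.07, 0.64, -0.84]
1.05 [-0.06, 0.59, -0.88]
0.99 [-0.06, 0.53, -0.92]
0.93 [-0.05, 0.48, -0.95]
0.87 [-0.05, 0.42, -0.97]
0.81 [-0.04, 0.36, -1.0]
0.75 [-0.03, 0.3, -1.02]
0.69 [-0.03, 0.24, -1.03]
0.63 [-0.02, 0.18, -1.05]
0.57 [-0.01, 0.12, -1.06]
0.51 [-0.01, 0.05, -1.06]
0.45 [0.0, -0.01, -1.06]
```

Tracking well, with low forces. Continuing.

```bash
python3 -m handwheel '[[[0,0,0],[-0.08,0.74,-0.76],0.8],[[0,0,0],[-0.07,0.69,-0.80],0.8],[[0,0,0],[-0.07,0.64,-0.84],0.8],[[0,0,0],[-0.06,0.59,-0.88],0.8],[[0,0,0],[-0.06,0.53,-0.92],0.8],[[0,0,0],[-0.05,0.48,-0.95],0.8],[[0,0,0],[-0.05,0.42,-0.97],0.8],[[0,0,0],[-0.04,0.36,-1.0],0.8],[[0,0,0],[-0.03,0.30,-1.02],0.8],[[0,0,0],[-0.03,0.24,-1.03],0.8],[[0,0,0],[-0.02,0.18,-1.05],0.8],[[0,0,0],[-0.01,0.12,-1.06],0.8]]'
python3 - <<'E'
from h import *
s=observe();p=np.array(s["position"])+.0187*NZ-NO;x,z=p@NX*1000,p@NZ*1000
q=np.arctan2(z-40,70-x);print("bar nest",x,p@NY*1000,z,"q",q,"r",np.hypot(z-40,70-x),s["ft_force"])
c=.57
for i in range(19): print(round(c-.03,2),np.round((bar(c-.03)-bar(c))*100,2).tolist());c-=.03
E
```

```text
t: 14.25
position: [0.5199, 0.1202, 0.1513]
eef_rot: [[-0.994, -0.094, 0.048], [-0.106, 0.879, -0.465], [0.002, -0.468, -0.884]]
ft_force: [3.2, -0.4, 1.5]
width: 0.0108
bar nest -79.14782006281852 -0.28761755336952893 134.26017567011647 q 0.5636112217412481 r 176.437107624366 [ 3.22184634 -0.42375211  1.53775403]
0.54 [-0.0, 0.03, -0.53]
0.51 [-0.0, 0.02, -0.53]
0.48 [-0.0, 0.0, -0.53]
0.45 [0.0, -0.01, -0.53]
0.42 [0.0, -0.03, -0.53]
0.39 [0.0, -0.04, -0.53]
0.36 [0.01, -0.06, -0.53]
0.33 [0.01, -0.08, -0.53]
0.3 [0.01, -0.09, -0.52]
0.27 [0.01, -0.11, -0.52]
0.24 [0.01, -0.12, -0.52]
0.21 [0.01, -0.14, -0.51]
0.18 [0.02, -0.15, -0.51]
0.15 [0.02, -0.17, -0.5]
0.12 [0.02, -0.18, -0.5]
0.09 [0.02, -0.2, -0.49]
0.06 [0.02, -0.21, -0.49]
0.03 [0.02, -0.23, -0.48]
-0.0 [0.03, -0.24, -0.47]
```

```bash
python3 -m handwheel '[[[0,0,0],[0,0.03,-0.53],0.8],[[0,0,0],[0,0.02,-0.53],0.8],[[0,0,0],[0,0,-0.53],0.8],[[0,0,0],[0,-0.01,-0.53],0.8],[[0,0,0],[0,-0.03,-0.53],0.8],[[0,0,0],[0,-0.04,-0.53],0.8],[[0,0,0],[0.01,-0.06,-0.53],0.8],[[0,0,0],[0.01,-0.08,-0.53],0.8],[[0,0,0],[0.01,-0.09,-0.52],0.8],[[0,0,0],[0.01,-0.11,-0.52],0.8],[[0,0,0],[0.01,-0.12,-0.52],0.8],[[0,0,0],[0.01,-0.14,-0.51],0.8],[[0,0,0],[0.02,-0.15,-0.51],0.8],[[0,0,0],[0.02,-0.17,-0.5],0.8],[[0,0,0],[0.02,-0.18,-0.5],0.8],[[0,0,0],[0.02,-0.20,-0.49],0.8]]'
python3 -m handwheel '[[[0,0,0],[0.01,-0.10,-0.25],0.8],[[0,0,0],[0.01,-0.11,-0.24],0.8],[[0,0,0],[0.01,-0.11,-0.24],0.8],[[0,0,0],[0,0,0],0.8]]'
python3 - <<'E'
from h import *
s=observe();p=np.array(s["position"])+.0187*NZ-NO;x,z=p@NX*1000,p@NZ*1000
q=np.arctan2(z-40,70-x);print("bar nest",x,p@NY*1000,z,"q",q,"r",np.hypot(z-40,70-x),s["ft_force"])
E
```

```text
t: 15.85
position: [0.5213, 0.1075, 0.0684]
eef_rot: [[-0.994, -0.095, 0.048], [-0.106, 0.879, -0.465], [0.002, -0.467, -0.884]]
ft_force: [-1.2, 4.9, -0.4]
width: 0.011
t: 16.25
position: [0.5216, 0.1043, 0.0611]
eef_rot: [[-0.994, -0.095, 0.048], [-0.106, 0.879, -0.464], [0.002, -0.467, -0.884]]
ft_force: [-0.9, 4.6, -2.8]
width: 0.0112
bar nest -107.39446718762059 -0.2856020275930466 47.10290763370021 q 0.04001880983279963 r 177.53661111340577 [-0.94039144  4.59819293 -2.8040257 ]
```

Remaining gap is about 7 mm. I'll lower 1 mm per row, watching for contact.

```bash
python3 -m handwheel '[[[0,0,0],[0.01,-0.05,-0.1],0.8],[[0,0,0],[0.0,-0.05,-0.1],0.8],[[0,0,0],[0.01,-0.05,-0.1],0.8],[[0,0,0],[0.0,-0.05,-0.1],0.8],[[0,0,0],[0,0,0],0.8]]'
python3 -m handwheel '[[[0,0,0],[0.01,-0.05,-0.1],0.8],[[0,0,0],[0.0,-0.05,-0.1],0.8],[[0,0,0],[0,0,0],0.8]]'
```

```text
t: 16.75
position: [0.5218, 0.1025, 0.0572]
eef_rot: [[-0.994, -0.095, 0.048], [-0.107, 0.879, -0.464], [0.002, -0.467, -0.884]]
ft_force: [-0.9, 5.6, -2.9]
width: 0.0111
t: 17.05
position: [0.5219, 0.1016, 0.0551]
eef_rot: [[-0.994, -0.095, 0.048], [-0.107, 0.879, -0.464], [0.002, -0.467, -0.884]]
ft_force: [-0.9, 5.3, -3.8]
width: 0.0108
```

```bash
python3 -m handwheel '[[[0,0,0],[0.005,-0.05,-0.1],0.8],[[0,0,0],[0.005,-0.05,-0.1],0.8],[[0,0,0],[0,0,0],0.8]]'; python3 -m handwheel '[[[0,0,0],[0.005,-0.05,-0.1],0.8],[[0,0,0],[0,0,0],0.8]]'; python3 - <<'E'
from h import *
s=observe();p=np.array(s["position"])+.0187*NZ-NO;x,z=p@NX*1000,p@NZ*1000
print("bar nest",x,z,s["ft_force"])
E
```

```text
t: 17.35
position: [0.522, 0.1005, 0.0532]
eef_rot: [[-0.994, -0.095, 0.048], [-0.107, 0.879, -0.464], [0.002, -0.467, -0.884]]
ft_force: [-0.7, 5.3, -3.0]
width: 0.0111
t: 17.55
position: [0.5221, 0.1001, 0.0521]
eef_rot: [[-0.994, -0.095, 0.048], [-0.107, 0.879, -0.464], [0.001, -0.467, -0.884]]
ft_force: [-0.6, 5.4, -3.1]
width: 0.011
bar nest -107.8021473876675 37.22456244179477 [-0.60094443  5.43634739 -3.06527494]
```

```bash
for i in 1 2 3; do python3 -m handwheel '[[[0,0,0],[0.005,-0.05,-0.1],0.8],[[0,0,0],[0,0,0],0.8]]' | grep -E 'posi|force'; done
python3 - <<'E'
from h import *
a=viewer.camera("side")[:,:,::-1];t=viewer.camera("top")[:,:,::-1]
b=np.zeros((580,800,3),np.uint8);A=cv2.resize(a[190:310,270:400],None,fx=3,fy=3,interpolation=cv2.INTER_CUBIC);B=cv2.resize(t[165:300,275:395],None,fx=3.3,fy=3.3,interpolation=cv2.INTER_CUBIC)
b[:A.shape[0],:A.shape[1]]=A;b[:B.shape[0],400:400+B.shape[1]]=B;cv2.imwrite("pics/m6.png",b)
E
```

```text
position: [0.5221, 0.0996, 0.0511]
ft_force: [-0.2, 5.6, -3.8]
position: [0.5222, 0.099, 0.0501]
ft_force: [-0.7, 4.1, -4.4]
position: [0.5222, 0.0988, 0.0496]
ft_force: [-2.9, 7.3, 1.9]
```

View pics/m6.png

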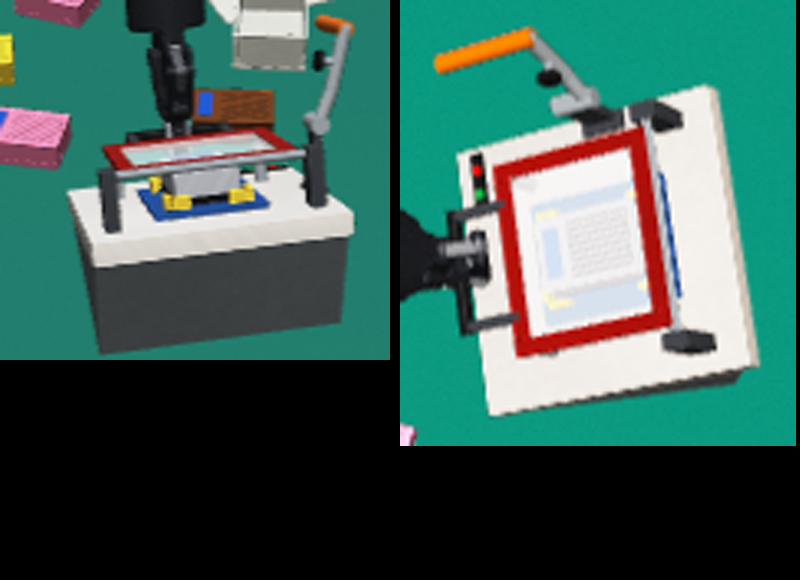

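Contact: the vertical force turned from -4.4 to +1.9 N. The cover looks parallel to the desk and on its stops, with the module inside. One more half-millimetre to confirm, then release and back off.

```bash
python3 -m handwheel '[[[0,0,0],[0.003,-0.025,-0.05],0.8],[[0,0,0],[0,0,0],0.8]]' | grep -E 'posi|force'; python3 -m handwheel '[[[0,0,0],[0,0,0],2],[[0,0,0],[0,0,0],3],[[0,0,0],[0,0,0],3.4],[[0,0,0],[0,0,0],3.4],[[0,0,0],[-0.05,0.47,0.88],3.4],[[0,0,0],[-0.05,0.47,0.88],3.4],[[0,0,0],[-0.1,0.93,1.77],3.4],[[0,0,0],[-0.1,0.93,1.77],3.4],[[0,0,0],[-0.15,1.4,2.65],3.4],[[0,0,0],[-0.15,1.4,2.65],3.4],[[0,0,0],[-0.15,1.4,2.65],3.4],[[0,0,0],[0,0,0],3.4],[[0,0,0],[0,0,0],3.4]]'
python3 - <<'E'
from h import *
for n in("top","side"): cv2.imwrite(f"pics/{n}7.png",viewer.camera(n)[:,:,::-1])
T=viewer.calibration("top");t=cv2.imread("pics/top7.png");S=viewer.calibration("side");s=cv2.imread("pics/side7.png");E={}
for n,im,o in(("t",t[165:200,275:330],(275,165)),("s",s[185:215,360:395],(360,185))):
    h=cv2.cvtColor(im,cv2.COLOR_BGR2HSV);m=cv2.inRange(h,(5,150,100),(20,255,255));ys,xs=np.where(m>0)
    E[n]=cv2.minAreaRect((np.c_[xs,ys]+o).astype(np.float32));print(n,E[n],cv2.boxPoints(E[n]).round(1).tolist())
p,e=tri(T,E["t"][0],S,E["s"][0]);q=(p-NO)*1000;print("grip",np.round([q@NX,q@NY,q@NZ],1),e)
# cover red frame on its top plane (z 44)
m=cv2.inRange(cv2.cvtColor(t,cv2.COLOR_BGR2HSV),(0,180,80),(5,255,255))[195:280,290:360];ys,xs=np.where(m>0)
b=cv2.boxPoints(cv2.minAreaRect((np.c_[xs,ys]+(290,195)).astype(np.float32)));
for u in b:
    q=(onplane(T,*u,N(0,0,44),NZ)-NO)*1000;print("cover",np.round([q@NX,q@NY],1))
E
```

```text
position: [0.5222, 0.0987, 0.0495]
ft_force: [-4.3, 7.2, 5.9]
t: 19.75
position: [0.5151, 0.1682, 0.1826]
eef_rot: [[-0.994, -0.094, 0.05], [-0.107, 0.879, -0.464], [0.0, -0.467, -0.884]]
ft_force: [0.7, 0.7, -1.0]
width: 0.034
t ((299.9681396484375, 179.8917236328125), (5.6433258056640625, 30.24822998046875), 73.61045837402344) [[284.70001220703125, 181.5], [313.70001220703125, 172.89999389648438], [315.29998779296875, 178.3000030517578], [286.29998779296875, 186.89999389648438]]
s ((381.2328186035156, 197.4569091796875), (12.605419158935547, 4.070499897003174), 23.198589324951172) [[374.6000061035156, 196.8000030517578], [376.20001220703125, 193.10000610351562], [387.79998779296875, 198.10000610351562], [386.20001220703125, 201.8000030517578]]
grip [ -6.5 135.2 139.4] [np.float64(0.0006420909950355478), np.float64(0.0006420909950357897)]
cover [-82.4  80.8]
cover [66.8 76.1]
cover [ 80.7 -75.7]
cover [-63.6 -79. ]
```

```bash
python3 - <<'E'
from h import *
go(N(-18,136,200),RN)
E
```

```text
turn [ 0.0755 -0.7347 -1.3867] deg 90.0 shift cm [14.26 -4.64  7.31] len 16.7
```

```bash
python3 -m handwheel '[[[0,0,0],[0,0,3],5],[[0,0,0],[0,0,3],5],[[0.0054,-0.0525,-0.099],[1.02,-0.33,0.09],5],[[0.0054,-0.0525,-0.099],[1.02,-0.33,0.09],5],[[0.0054,-0.0525,-0.099],[1.02,-0.33,0.09],5],[[0.0054,-0.0525,-0.099],[1.02,-0.33,0.09],5],[[0.0054,-0.0525,-0.099],[1.02,-0.33,0.09],5],[[0.0054,-0.0525,-0.099],[1.02,-0.33,0.09],5],[[0.0054,-0.0525,-0.099],[1.02,-0.33,0.09],5],[[0.0054,-0.0525,-0.099],[1.02,-0.33,0.09],5],[[0.0054,-0.0525,-0.099],[1.02,-0.33,0.09],5],[[0.0054,-0.0525,-0.099],[1.02,-0.33,0.09],5],[[0.0054,-0.0525,-0.099],[1.02,-0.33,0.09],5],[[0.0054,-0.0525,-0.099],[1.02,-0.33,0.09],5],[[0.0054,-0.0525,-0.099],[1.02,-0.33,0.09],5],[[0.0054,-0.0525,-0.099],[1.02,-0.33,0.09],5],[[0,0,0],[0,0,0],5],[[0,0,0],[0,0,0],5]]'
python3 - <<'E'
from h import *
w=viewer.calibration("wrist");a=viewer.camera("wrist")[:,:,::-1].copy()
go(N(-18,136,136-18.7),RN);print(observe()["qpos"])
h=cv2.cvtColor(a,cv2.COLOR_BGR2HSV);m=cv2.inRange(h,(8,180,100),(18,255,255));k,l,st,ce=cv2.connectedComponentsWithStats(m)
i=1+np.argmax(st[1:,4]);ys,xs=np.where(l==i);r=cv2.minAreaRect(np.c_[xs,ys].astype(np.float32));print(r)
T=np.array(observe()["position"])
for u in cv2.boxPoints(r):
    p=onplane(w,*u,N(0,0,137),NZ);q=(p-NO)*1000;print(u,np.round([q@NX,q@NY],1))
cv2.imwrite("pics/w8.png",a)
E
```

```text
t: 21.65
position: [0.6571, 0.1206, 0.2535]
eef_rot: [[-0.097, 0.994, 0.049], [0.876, 0.109, -0.469], [-0.472, -0.002, -0.882]]
ft_force: [0.1, -0.5, -0.6]
width: 0.0501
turn [ 0.002  -0.0017 -0.0028] deg 0.2 shift cm [ 0.41 -3.93 -7.21] len 8.2
[-0.90237393  0.73718679  0.71565115  1.44035102  0.02475338  1.20587542
 -0.20622522]
((316.0, 272.0), (130.0, 22.0), 90.0)
[305. 207.] [-48.2 129.1]
[327. 207.] [-48.2 141.6]
[327. 337.] [ 35.7 142.4]
[305. 337.] [ 35.8 128.5]
```

View pics/w8.png

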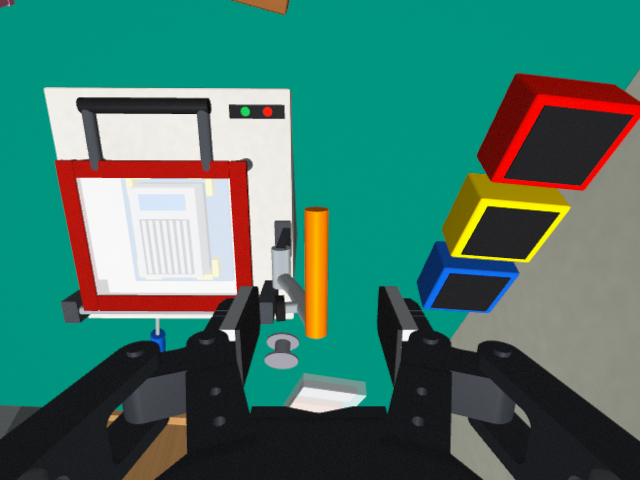

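```bash
python3 -m handwheel '[[[0,0,0],[0.06,-0.76,-1.39],4],[[0,0,0],[0.06,-0.76,-1.39],4],[[0,0,0],[0.06,-0.76,-1.39],4],[[0,0,0],[0.06,-0.76,-1.39],4],[[0,0,0],[0.06,-0.76,-1.39],4],[[0,0,0],[0,0,0],4],[[0,0,0],[0,0,0],2],[[0,0,0],[0,0,0],1],[[0,0,0],[0,0,0],1],[[0,0,0],[0,0,0],1],[[0,0,0],[0,0,0],1],[[0,0,0],[0,0,0],1]]' 25
python3 - <<'E'
from h import *
s=observe();b=.016
p=np.array(s["position"])+b*NZ-NO;x,y,z=p@NX*1000,p@NY*1000,p@NZ*1000
q0=np.arctan2(z-56,105-y)-np.arctan2(15,85);print(x,y,z,"q",q0,"r",np.hypot(z-56,105-y),"(86.3)",s["ft_force"])
def g(q): return N(-18,105-(85*np.cos(q)-15*np.sin(q)),56+85*np.sin(q)+15*np.cos(q))
c=1.77
for i in range(18): print(round(c-.1,2),np.round((g(c-.1)-g(c))*100,2).tolist());c-=.1
E
```

```text
t: 22.9
position: [0.6613, 0.084, 0.1855]
eef_rot: [[-0.094, 0.994, 0.053], [0.878, 0.108, -0.467], [-0.47, 0.002, -0.883]]
ft_force: [0.4, 3.0, 4.4]
width: 0.013
-18.04631559652617 136.46889699491976 137.79320325868008 q 1.763404170583118 r 87.6380030431583 (86.3) [0.35792714 3.0347142  4.4321369 ]
1.67 [-0.83, 0.04, 0.24]
1.57 [-0.85, 0.0, 0.17]
1.47 [-0.86, -0.04, 0.09]
1.37 [-0.86, -0.08, 0.02]
1.27 [-0.85, -0.12, -0.06]
1.17 [-0.84, -0.16, -0.13]
1.07 [-0.81, -0.2, -0.21]
0.97 [-0.78, -0.23, -0.28]
0.87 [-0.74, -0.27, -0.35]
0.77 [-0.7, -0.3, -0.42]
0.67 [-0.64, -0.32, -0.48]
0.57 [-0.58, -0.35, -0.53]
0.47 [-0.52, -0.37, -0.59]
0.37 [-0.44, -0.38, -0.63]
0.27 [-0.37, -0.4, -0.67]
0.17 [-0.29, -0.41, -0.7]
0.07 [-0.21, -0.41, -0.73]
-0.03 [-0.12, -0.41, -0.75]
```

```bash
python3 -m handwheel '[[[0,0,0],[-0.83,0.04,0.24],1],[[0,0,0],[-0.85,0,0.17],1],[[0,0,0],[-0.86,-0.04,0.09],1],[[0,0,0],[-0.86,-0.08,0.02],1],[[0,0,0],[-0.85,-0.12,-0.06],1],[[0,0,0],[-0.84,-0.16,-0.13],1],[[0,0,0],[-0.81,-0.20,-0.21],1],[[0,0,0],[-0.78,-0.23,-0.28],1]]'
python3 -m handwheel '[[[0,0,0],[-0.74,-0.27,-0.35],1],[[0,0,0],[-0.70,-0.30,-0.42],1],[[0,0,0],[-0.64,-0.32,-0.48],1],[[0,0,0],[-0.58,-0.35,-0.53],1],[[0,0,0],[-0.52,-0.37,-0.59],1],[[0,0,0],[-0.44,-0.38,-0.63],1],[[0,0,0],[-0.37,-0.40,-0.67],1]]'
python3 - <<'E'
from h import *
s=observe();b=.016
p=np.array(s["position"])+b*NZ-NO;x,y,z=p@NX*1000,p@NY*1000,p@NZ*1000
print(x,y,z,"q",np.arctan2(z-56,105-y)-np.arctan2(15,85),"r",np.hypot(z-56,105-y))
E
```

```text
t: 23.7
position: [0.5933, 0.0753, 0.1829]
eef_rot: [[-0.094, 0.994, 0.051], [0.877, 0.107, -0.468], [-0.471, 0.001, -0.882]]
ft_force: [5.5, 3.2, -0.3]
width: 0.0132
t: 24.4
position: [0.5538, 0.0512, 0.1461]
eef_rot: [[-0.094, 0.994, 0.051], [0.877, 0.107, -0.468], [-0.471, 0.001, -0.882]]
ft_force: [5.0, 2.3, 1.5]
width: 0.0131
-17.769728580627998 26.02299699447654 93.08802085702123 q 0.2643653703571641 r 87.2518669990809
```

```bash
python3 -m handwheel '[[[0,0,0],[-0.15,-0.21,-0.35],1],[[0,0,0],[-0.14,-0.20,-0.35],1],[[0,0,0],[-0.11,-0.21,-0.36],1],[[0,0,0],[-0.10,-0.20,-0.37],1],[[0,0,0],[0,0,0],1]]'
for i in 1 2 3; do python3 -m handwheel '[[[0,0,0],[-0.03,-0.08,-0.15],1],[[0,0,0],[0,0,0],1]]' | grep -E 'posi|force'; done
python3 - <<'E'
from h import *
s=observe();b=.016
p=np.array(s["position"])+b*NZ-NO;x,y,z=p@NX*1000,p@NY*1000,p@NZ*1000
print(x,y,z,"q",np.arctan2(z-56,105-y)-np.arctan2(15,85),"r",np.hypot(z-56,105-y))
E
```

```text
t: 24.9
position: [0.5493, 0.043, 0.1319]
eef_rot: [[-0.094, 0.994, 0.052], [0.877, 0.107, -0.468], [-0.471, 0.001, -0.882]]
ft_force: [4.9, 2.5, -2.0]
width: 0.0131
position: [0.5491, 0.0423, 0.1306]
ft_force: [5.9, 1.3, -1.3]
position: [0.5489, 0.0415, 0.1292]
ft_force: [5.9, 1.5, -0.4]
position: [0.5488, 0.0409, 0.128]
ft_force: [4.1, 3.0, 2.0]
-17.72959353105554 19.980617974891132 72.5365480822323 q 0.017432503079076622 r 86.61265925029312
```

```bash
for i in 1 2 3 4; do python3 -m handwheel '[[[0,0,0],[-0.005,-0.05,-0.1],1],[[0,0,0],[0,0,0],1]]' | grep -E 'posi|force'; done
```

```text
position: [0.5488, 0.0407, 0.1276]
ft_force: [1.4, 6.7, 10.4]
position: [0.5488, 0.0407, 0.1274]
ft_force: [-1.6, 9.3, 20.6]
position: [0.5489, 0.0405, 0.1269]
ft_force: [-3.6, 11.8, 27.8]
position: [0.5489, 0.0404, 0.1265]
ft_force: [-6.9, 13.8, 36.0]
```

The clamp is on its end stop: the force builds steeply and the grip no longer moves. Releasing and backing off.

```bash
python3 -m handwheel '[[[0,0,0],[0.01,0.1,0.2],1],[[0,0,0],[0,0,0],2],[[0,0,0],[0,0,0],3.4],[[0,0,0],[0,0,0],3.6],[[0,0,0],[0,0,0],3.6],[[0,0,0],[-0.05,0.47,0.88],3.6],[[0,0,0],[-0.05,0.47,0.88],3.6],[[0,0,0],[-0.1,0.93,1.77],3.6],[[0,0,0],[-0.15,1.4,2.65],3.6],[[0,0,0],[-0.15,1.4,2.65],3.6],[[0,0,0],[-0.15,1.4,2.65],3.6],[[0,0,0],[-0.15,1.4,2.65],3.6],[[0,0,0],[-0.15,1.4,2.65],3.6],[[0,0,0],[0,0,0],3.6],[[0,0,0],[0,0,0],3.6]]'
python3 - <<'E'
from h import *
S=viewer.calibration("side");a=viewer.camera("side")[:,:,::-1];w=viewer.calibration("wrist");v=viewer.camera("wrist")[:,:,::-1]
s0=cv2.imread("pics/side0.png");d=(np.abs(a.astype(int)-s0).max(2)>60).astype(np.uint8);n,l,st,ce=cv2.connectedComponentsWithStats(d)
print([st[i].tolist() for i in range(1,n) if st[i,4]>15])
h=cv2.cvtColor(v,cv2.COLOR_BGR2HSV);m=cv2.inRange(h,(8,180,100),(18,255,255));k,l,st,ce=cv2.connectedComponentsWithStats(m)
i=1+np.argmax(st[1:,4]);ys,xs=np.where(l==i);r=cv2.minAreaRect(np.c_[xs,ys].astype(np.float32))
for u in cv2.boxPoints(r):
    q=(onplane(w,*u,N(0,0,71),NZ)-NO)*1000;print(u,np.round([q@NX,q@NY],1))
b=np.zeros((400,800,3),np.uint8);A=cv2.resize(a[180:310,270:400],None,fx=3,fy=3,interpolation=cv2.INTER_CUBIC);b[:390,:390]=A;b[:300,395:795]=cv2.resize(v,(400,300),interpolation=cv2.INTER_AREA);cv2.imwrite("pics/m9.png",b)
E
```

```text
t: 27.8
position: [0.5386, 0.1292, 0.2942]
eef_rot: [[-0.095, 0.994, 0.052], [0.878, 0.108, -0.467], [-0.47, 0.002, -0.883]]
ft_force: [-0.6, -0.1, -0.7]
width: 0.036
[[92, 0, 14, 74, 642], [136, 0, 21, 155, 1249], [249, 0, 97, 91, 4397], [194, 27, 21, 4, 55], [195, 33, 25, 10, 95], [203, 65, 16, 3, 37], [86, 80, 7, 18, 57], [305, 92, 52, 71, 1782], [105, 159, 6, 7, 16], [112, 158, 10, 21, 63], [71, 160, 6, 19, 24], [290, 172, 83, 87, 3557], [374, 195, 14, 34, 202], [84, 204, 13, 7, 28], [106, 206, 10, 10, 64], [76, 214, 14, 12, 36]]
[312. 181.] [-47.4  14. ]
[326. 181.] [-47.4  26.1]
[326. 269.] [33.8 26.6]
[312. 269.] [33.8 13.7]
```

View pics/m9.png

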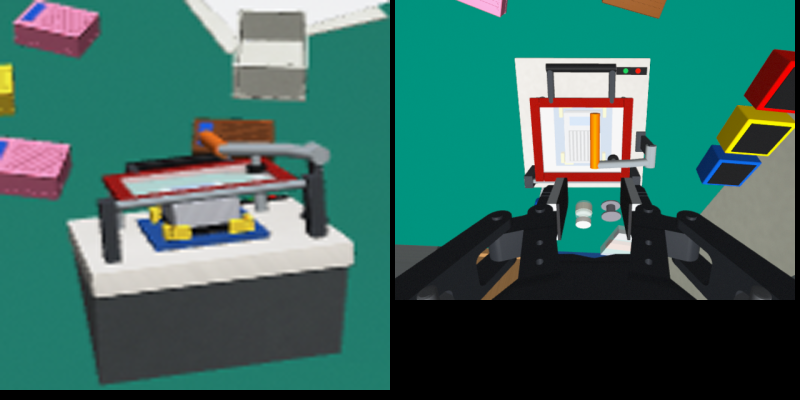

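The clamp is down: the grip's mid-line measures nest y = 20 against 20 expected, and its pad is on the closed cover. Nothing else on the bench changed in the side picture, and the gripper is clear.

```bash
python3 -c "
from plant import job;print(job.job_done())"
```

```text
the job is handed in; nothing more can be done
None
```

The job is handed in, at about 28 s of the 72 s allowed. I laid the module in the nest and let go, lowered the cover by its bar onto the stops, then swung the clamp fully down.

**Last checks**
- **Module:** the pictures show it flat inside all four yellow guides.
- **Cover:** it stayed gripped all the way down. The vertical force on the tool changed from -4 N to +6 N on contact, and the picture shows the cover parallel to the desk.
- **Clamp:** the grip's mid-line is at nest y = 20 mm, as it should be. The force climbed steeply at the end stop, and the highest reading was about 36 N vertical (39 N in all, held through the fingers).
- **Other things on the bench:** the side picture shows no change to them, and the robot is touching nothing.

**Disagreements**
- The bar met the stops about 4–5 mm lower than my nest estimate predicted. I went by the force there.
- My rectangle fit to the cover's frame in the top view came out skewed, so I did not use it.

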